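# Load the grinding ball through the funnel

## Task

Load the grinding tube for the mill: take the largest of the three steel balls from its pin and let it go just above the funnel on the loading stand, so that it runs down to the bottom of the clear tube. Leave the two smaller balls on their pins.

Things in the scene. Friction and masses are not known exactly. Their poses are not given: they have to be found in the camera images.
- ball_large_center (a point): Centre of the largest steel ball, 24 mm in diameter, about 60 g. The three balls start on three black upright pins (14 mm wide, cupped tops 35 mm above the worktop), any ball on any pin, in a straight row 80 mm apart on one fixed low plate; the row runs along y, turned up to 20 degrees. This centre starts 46 mm above the worktop.
- ball_medium_center (a point): Centre of the middle steel ball, 19 mm in diameter, on another pin of the row, 44 mm above the worktop. The plate that carries the pins is pale aluminium, 50 x 220 x 10 mm.
- ball_small_center (a point): Centre of the smallest steel ball, 15 mm in diameter, on the remaining pin of the row, 41 mm above the worktop.
- loading_stand: Fixed stand: grey base, clear tube (36 mm bore), steel funnel over it, thin post behind (lower than the funnel). Origin: worktop level, on the upright axis of tube and funnel; z up, post toward +x. Funnel mouth open, 98 mm inside, 104 outside, rim 164 mm above the origin; narrows to 29 mm. Tube floor 16 mm above the origin: the large ball lies there with its centre at 28 mm.

How it is judged:
By the outcome, as a careful person would: the job done as asked, in the order asked, and still so for the second after the job is handed in, with the robot touching nothing.
It also fails if it takes over 35 s, if anything falls off the work surface, if the arm or the gripper's body presses on something with over 40 N, if the wrist force passes 120 N, or if a joint passes its speed limit or range.

## Robot

A 6-joint arm with a two-finger parallel gripper is mounted at the origin on a cart in front of the work surface, level with it; the furniture and walls round the work are solid. World frame = base frame: x ahead of the robot, y to its left, z up, the work surface at z = 0. Lengths are in m, angles in degrees, forces in N, time in s.
With the tool pointing down it reaches from about 0.3 to 0.85 m from the base axis. Payload 4.2 kg.
Tool frame: the origin (TCP) lies on the centre line of the jaws, within the pads' length; the fingertips stand 17 mm ahead of it and the grasp point (between the pads) lies 2 mm behind it; z points along the fingers, y is the line along which they close (so a half turn about z gives the same grasp; the last joint's range is limited). The gripper opens to 91 mm and grips with 3 to 60 N. Pads are 32 mm wide; open, the fingers measure 118 mm over their backs; the gripper's body (76 mm by 178 mm) begins 60 mm behind the grasp point.
Start: joints at [63.999, 18.312, 89.639, -0, 72.044, -1.146], TCP at [0.242, 0.522, 0.231] pointing down, gripper open.
Joint ranges: [-177.97, 177.97], [-48.28, 115.42], [12.27, 149.76], [-77.06, 257.06], [2.81, 150.46], [-146.56, 146.56]. Speed limits (degrees/s): [147.25, 147.25, 180, 180, 180, 180].

## Interface

Orientations are given as [roll, pitch, yaw] about the fixed x, y, z axes, in that order (R = Rz(yaw) Ry(pitch) Rx(roll)).
In Python, from workcell import r gives the robot as it stands.
- The arm moves only by the shell command python3 nudge.py 'ROWS' [OPENING] [FORCE]. ROWS is a JSON list of rows, 1 to 5 of them, each of 6 numbers: dx, dy, dz in m, then a rotation vector rx, ry, rz in degrees; each row shifts and turns the commanded pose from where the row before left it, along the tool's axes as they then stand; what a row does not reach is not made up. A row lasts 1/10 s, in which the tool goes at most 0.05 m and 8.59 degrees, less where a joint would pass 70% of its speed; a pose out of reach is approached as far as the arm can. OPENING is the finger opening in m, set as the command begins (- or left out keeps the last). The fingers move at their own pace and stop on an object; FORCE is the grip in N (left out, the last holds). Time passes only in rows, so rows that do not move let the fingers close. It prints the time, the measured TCP pose, the force, the opening and the grip force at its end. Input that does not fit is refused with a message, and nothing moves.
- r.get_obs(): the state, without advancing time (a new reading comes with each control period).
- r.grab_frame(name): name is "scene" or "top" or "wrist"; returns the picture (480x640x3 uint8, red, green, blue); there is no depth.
- r.get_calibration(name): a dict with "vfov" (degrees; the focal length in pixels is half the picture's height over the tangent of half this angle, whatever the lens; pixels are square), "cx", "cy" (the principal point, pixels), "rvec" (rotation vector, rad) and "tvec" (3), from world to camera coordinates, as OpenCV has them. Camera axes: x right, y down, z forward; pixel columns grow to the right and rows downward; lengths in m; the calibration is good to about 2 mm. The wrist camera is an equidistant fisheye: a pixel r from the principal point sees the ray r / f radians off the axis. A picture is of the moment at which its call begins: read the wrist's pose just before it. get_calibration takes no time and is no camera call; for the wrist camera it gives the pose at the moment of the call.
- r.finish_job(): hands the job in; it is judged then, once.
The state is a dict: "t": time; "joints": joint angles; "joint_vel": joint speeds; "joint_torque": joint torques, N m; "tcp_pos": TCP position; "orientation": TCP orientation; "ft_force": force on the tool from outside, world axes, zero at the start; "ft_torque": the same for the moment, N m; "finger_gap": finger opening in m; "gripper_force": force on a finger pad.
Only numpy, scipy, OpenCV 4.12 (cv2) and the standard library are available. Lean on these libraries where they do the work, as an engineer would, in place of code of your own. Each camera call takes 0.05 s, during which the arm holds its last target. There are 200 camera calls.

## Working session

There is one attempt and no reset: what is moved stays moved. The work goes in short steps, Python scripts to look and compute and a shell command to move; the robot and the scene stay as the last step left them, time stands still between calls to the robot, and variables do not carry over. Pictures are saved under pics/ and viewed, at most 10 in all, crops included, and the job is handed in when it is done.

```bash
ls; mkdir -p pics; python3 - <<'E'
from workcell import r
import cv2
for n in("scene","top"):
    f=r.grab_frame(n); cv2.imwrite(f"pics/{n}0.png",f[:,:,::-1]); print(r.get_calibration(n))
o=r.get_obs(); print(o['t'],o['tcp_pos'],o['orientation'])
E
```

```text
nudge.py
pics
workcell.py
{'vfov': 46.27611786155931, 'cx': 309.95364926044147, 'cy': 239.5294797981336, 'rvec': array([ 2.16829547, -0.89301726,  0.38920266]), 'tvec': array([-0.40846736,  0.24753615,  1.06829828])}
{'vfov': 43.19746669909518, 'cx': 328.4161381476812, 'cy': 241.4678359120676, 'rvec': array([ 2.16654324, -2.18079561,  0.09645617]), 'tvec': array([-0.05494567,  0.5180053 ,  1.4882183 ])}
0.1 [0.24150789 0.52136247 0.23022191] [-1.79910733e+02 -9.84634442e-04  1.55144985e+02]
```

View pics/scene0.png

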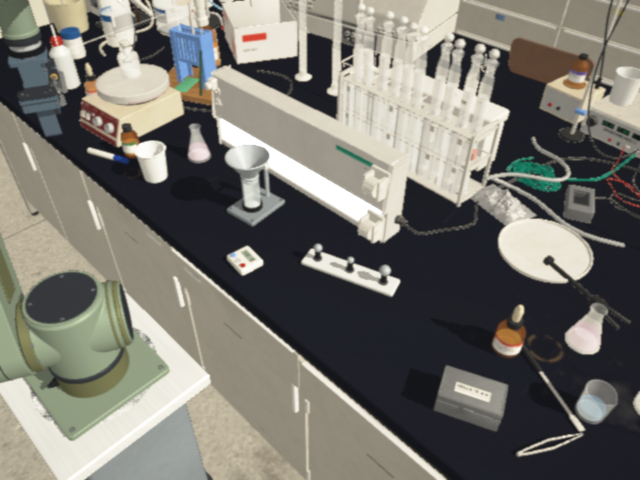

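View pics/top0.png

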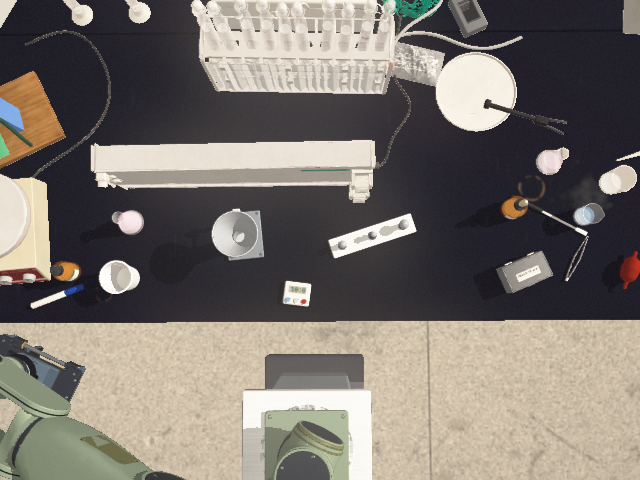

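The scene view shows the balls near (318,248), (350,263) and (385,270), with the funnel near (247,160). In the top view the balls are near (342,245), (373,235) and (404,225), and the funnel is near (238,233). I'll enlarge both.

```bash
python3 - <<'E'
import cv2,numpy as np
s=cv2.imread("pics/scene0.png");t=cv2.imread("pics/top0.png")
c=lambda im,x,y,w,h,k:cv2.resize(im[y:y+h,x:x+w],None,fx=k,fy=k,interpolation=cv2.INTER_CUBIC)
a=c(s,295,230,110,70,7); cv2.imwrite("pics/s1.png",a)
b=c(t,200,195,220,75,3.6); cv2.imwrite("pics/t1.png",b); print(a.shape,b.shape)
E
```

```text
(490, 770, 3) (270, 792, 3)
```

View pics/s1.png

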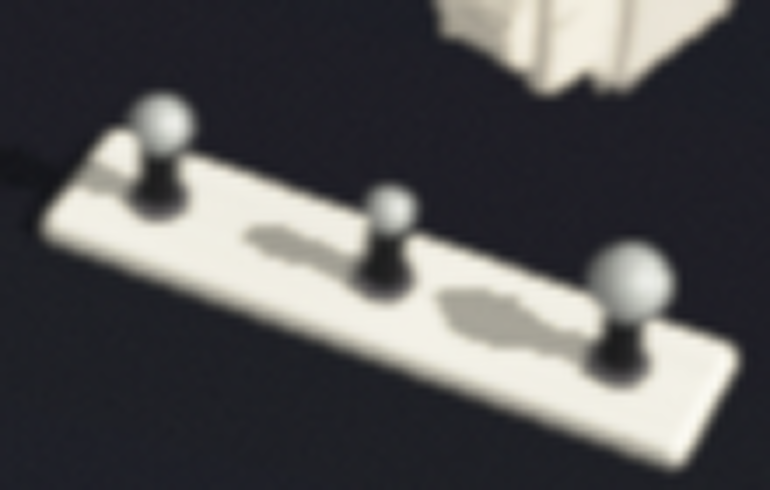

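View pics/t1.png

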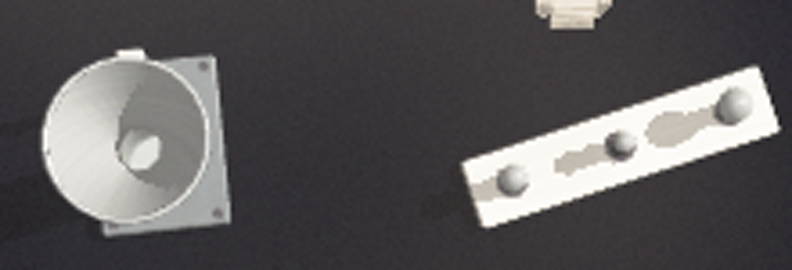

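Large ball is the right-hand one: scene (385.1,270.4), top (403.9,224.4). The funnel rim centre in the top view is (235.1,233.3).

```bash
cat >h.py <<'E'
import numpy as np,cv2
from workcell import r
def cam(n):
    c=r.get_calibration(n);f=240/np.tan(np.radians(c['vfov']/2))
    K=np.array([[f,0,c['cx']],[0,f,c['cy']],[0,0,1]]);R=cv2.Rodrigues(c['rvec'])[0]
    return K,R,c['tvec']
def atz(n,p,z):
    K,R,t=cam(n);d=R.T@np.linalg.inv(K)@[p[0],p[1],1];o=-R.T@t
    return o+d*(z-o[2])/d[2]
def tri(ps,pt):
    P=[K@np.c_[R,t] for K,R,t in map(cam,("scene","top"))]
    X=cv2.triangulatePoints(*P,np.array(ps,float),np.array(pt,float))[:,0];return X[:3]/X[3]
def proj(n,X):
    K,R,t=cam(n);x=K@(R@X+t);return x[:2]/x[2]
E
python3 - <<'E'
from h import *
np.set_printoptions(precision=4,suppress=True)
for z,s,t in((.046,(384.8,270),(403.5,224.1)),(.044,(317.9,247.3),(342.1,244.9)),(.041,(350.6,259.5),(372.1,234.9))):
    print(atz("scene",s,z),atz("top",t,z),tri(s,t))
c=atz("top",(234.8,233),.164);print("funnel",c,proj("scene",c))
# lamp box: near-right vertical end in scene (405,160 top corner) top (375,142)
print("lamp",tri((405,158),(375,142)), tri((388,172),(362,172)), atz("top",(360,200),.05))
print("rim px scene",[proj("scene",c+[.052*np.cos(a),.052*np.sin(a),0]).round(1) for a in np.arange(4)*np.pi/2])
o=r.get_obs();print(o['t'],o['joints'])
s=cv2.imread("pics/scene0.png")[135:225,215:305]
cv2.imwrite("pics/f1.png",cv2.resize(s,None,fx=6,fy=6,interpolation=2))
E
```

```text
[ 0.5574 -0.2444  0.046 ] [ 0.5573 -0.2435  0.046 ] [ 0.5576 -0.2438  0.0454]
[ 0.508  -0.0927  0.044 ] [ 0.5071 -0.092   0.044 ] [ 0.5075 -0.0923  0.044 ]
[ 0.5333 -0.1683  0.041 ] [ 0.5316 -0.1662  0.041 ] [ 0.5325 -0.1671  0.0405]
funnel [0.5255 0.1533 0.164 ] [248.5484 154.9565]
lamp [ 0.7159 -0.1588  0.2155] [ 0.6622 -0.1396  0.1938] [ 0.6173 -0.1369  0.05  ]
rim px scene [array([265.3, 146.2]), array([234.4, 146.2]), array([231.1, 164. ]), array([263.3, 164.1])]
0.1 [63.9989 18.347  89.6983 -0.0008 72.044  -1.1458]
```

View pics/f1.png

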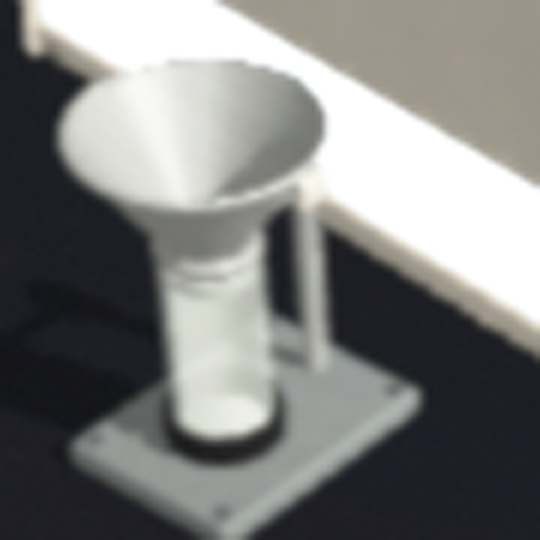

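Heights and 80 mm spacing check out: the large ball is at (0.5575,-0.244) and the row is turned about 18°. The funnel axis is near (0.524,0.155). I'll translate first, in tool axes at yaw 155°.

```bash
R='' 
python3 nudge.py '[[-0.035, -0.032, 0, 0, 0, 0], [-0.035, -0.032, 0, 0, 0, 0], [-0.035, -0.032, 0, 0, 0, 0], [-0.035, -0.032, 0, 0, 0, 0], [-0.035, -0.032, 0, 0, 0, 0]]' 0.056 20
python3 nudge.py '[[-0.035, -0.032, 0, 0, 0, 0], [-0.035, -0.032, 0, 0, 0, 0], [-0.035, -0.032, 0, 0, 0, 0], [-0.035, -0.032, 0, 0, 0, 0], [-0.035, -0.032, 0, 0, 0, 0]]'
python3 nudge.py '[[-0.035, -0.032, 0, 0, 0, 0], [-0.035, -0.032, 0, 0, 0, 0], [-0.035, -0.032, 0, 0, 0, 0], [-0.035, -0.032, 0, 0, 0, 0], [-0.035, -0.032, 0, 0, 0, 0]]'
python3 nudge.py '[[0, 0, 0, 0, 0, 8.5], [0, 0, 0, 0, 0, 8.5], [0, 0, 0, 0, 0, 8.5], [0, 0, 0, 0, 0, 8.5], [0, 0, 0, 0, 0, 8.5]]'
python3 nudge.py '[[0, 0, 0, 0, 0, 8.5], [0, 0, 0, 0, 0, 8.5], [0, 0, 0, 0, 0, 8.5], [0, 0, 0, 0, 0, 8.5], [0, 0, 0, 0, 0, 8.5]]'
python3 nudge.py '[[0, 0, 0, 0, 0, 8.5], [0, 0, 0, 0, 0, 8.5], [0, 0, 0, 0, 0, 8.5], [0, 0, 0, 0, 0, 8.5], [0, 0, 0, 0, 0, 8.5]]'
python3 -c "
from h import *
o=r.get_obs();print(o['t'],o['tcp_pos'],o['orientation'],o['joints'])
from scipy.spatial.transform import Rotation as S
print(S.from_euler('xyz',o['orientation'],True).inv().apply(np.array([.5575,-.244,.044])-o['tcp_pos']))"
```

```text
t: 0.6
tcp_pos: [0.3334, 0.3011, 0.2307]
orientation: [-180.0, 0.0, 155.2]
ft_force: [1.4, 0.1, 0.9]
finger_gap: 0.0567
gripper_force: 0.0
t: 1.1
tcp_pos: [0.4249, 0.0824, 0.2309]
orientation: [180.0, -0.0, 155.1]
ft_force: [0.4, 0.4, 0.8]
finger_gap: 0.0562
gripper_force: 0.0
t: 1.6
tcp_pos: [0.5165, -0.1364, 0.2306]
orientation: [180.0, -0.0, 155.1]
ft_force: [1.0, 1.4, 0.5]
finger_gap: 0.0564
gripper_force: 0.0
t: 2.1
tcp_pos: [0.516, -0.1345, 0.2304]
orientation: [-180.0, -0.0, 112.3]
ft_force: [0.4, 0.5, 0.5]
finger_gap: 0.0557
gripper_force: 0.0
t: 2.6
tcp_pos: [0.516, -0.1344, 0.2304]
orientation: [-179.9, -0.0, 69.8]
ft_force: [0.5, 0.3, -0.1]
finger_gap: 0.0562
gripper_force: 0.0
t: 3.1
tcp_pos: [0.516, -0.1344, 0.2305]
orientation: [-180.0, 0.0, 27.3]
ft_force: [-0.6, 0.4, -0.4]
finger_gap: 0.0561
gripper_force: 0.0
3.1 [ 0.51601088 -0.13437721  0.23045296] [-1.79954781e+02  4.11734728e-02  2.72924924e+01] [-1.58352096e+01  1.45985215e+01  9.50396738e+01  5.15322220e-03
  7.04227677e+01  4.68705850e+01]
[-0.01326125  0.11659055  0.18637058]
```

```bash
python3 nudge.py '[[0, 0, 0, 0, 0, 8.5], [0, 0, 0, 0, 0, 0.5], [0.005, 0.039, 0, 0, 0, 0], [0, 0.039, 0.02, 0, 0, 0], [0, 0.039, 0.02, 0, 0, 0]]'
python3 nudge.py '[[0, 0, 0.04, 0, 0, 0], [0, 0, 0.02, 0, 0, 0], [0, 0, 0, 0, 0, 0]]'
python3 - <<'E'
from h import *
from scipy.spatial.transform import Rotation as S
o=r.get_obs();c=r.get_calibration("wrist");f=r.grab_frame("wrist");cv2.imwrite("pics/w1.png",f[:,:,::-1])
print(S.from_euler('xyz',o['orientation'],True).inv().apply(np.array([.5575,-.244,.044])-o['tcp_pos']))
fl=240/np.tan(np.radians(c['vfov']/2));Rm=cv2.Rodrigues(c['rvec'])[0]
for X in([.5575,-.244,.046],[.5325,-.1671,.041],[.5075,-.0923,.044]):
    v=Rm@X+c['tvec'];th=np.arctan2(np.hypot(*v[:2]),v[2]);print(np.array([c['cx'],c['cy']])+fl*th*v[:2]/np.hypot(*v[:2]), np.linalg.norm(v),fl)
E
```

```text
t: 3.6
tcp_pos: [0.5592, -0.2448, 0.191]
orientation: [179.9, -0.1, 18.9]
ft_force: [0.9, 0.1, 0.2]
finger_gap: 0.0559
gripper_force: 0.0
t: 3.9
tcp_pos: [0.5561, -0.2431, 0.1271]
orientation: [-179.7, 0.3, 18.8]
ft_force: [0.4, 0.7, -0.6]
finger_gap: 0.056
gripper_force: 0.0
[0.0015097  0.00183153 0.08304563]
[318.87554007 249.87236084] 0.24703436298103654 371.64829954431775
[203.11446885 245.65840944] 0.26390085968069715 371.64829954431775
[106.17987229 245.47446814] 0.29496359532891875 371.64829954431775
```

View pics/w1.png

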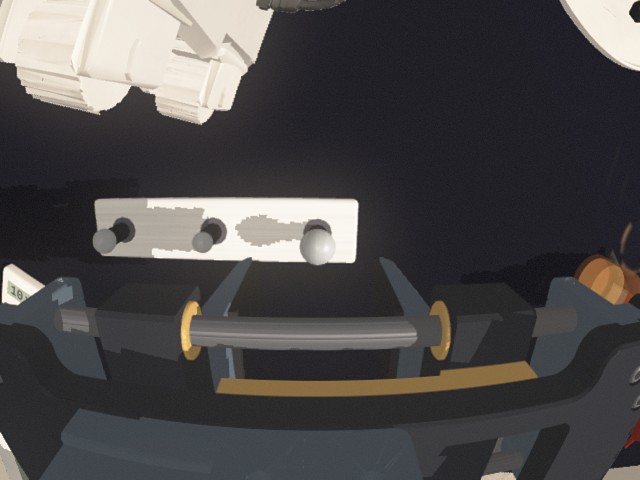

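The wrist view shows the large ball at (317,246), about 4 px from the prediction (≈2.5 mm toward tool +x), centred between the fingertips (250 and 380). I'll correct slightly, descend and grip.

```bash
python3 nudge.py '[[0.003, 0.001, 0.03, 0, 0, 0], [0, 0, 0.03, 0, 0, 0], [0, 0, 0.023, 0, 0, 0], [0, 0, 0, 0, 0, 0], [0, 0, 0, 0, 0, 0]]'
python3 nudge.py '[[0, 0, 0, 0, 0, 0], [0, 0, 0, 0, 0, 0], [0, 0, 0, 0, 0, 0], [0, 0, 0, 0, 0, 0], [0, 0, 0, 0, 0, 0]]' 0.01 20
python3 nudge.py '[[0, 0, 0, 0, 0, 0], [0, 0, 0, 0, 0, 0], [0, 0, 0, 0, 0, 0]]'
```

```text
t: 4.45
tcp_pos: [0.5628, -0.244, 0.0496]
orientation: [179.9, -0.1, 18.7]
ft_force: [-0.8, 0.1, 0.4]
finger_gap: 0.0559
gripper_force: 0.0
t: 4.95
tcp_pos: [0.5617, -0.2436, 0.0484]
orientation: [180.0, -0.0, 18.6]
ft_force: [-0.7, 0.5, 3.6]
finger_gap: 0.0224
gripper_force: 20.0
t: 5.25
tcp_pos: [0.5618, -0.2437, 0.0483]
orientation: [180.0, -0.0, 18.6]
ft_force: [-0.6, 1.6, 5.1]
finger_gap: 0.0228
gripper_force: 20.0
```

```bash
python3 nudge.py '[[0, 0, -0.01, 0, 0, 0], [0, 0, -0.03, 0, 0, 0], [0, 0, -0.04, 0, 0, 0], [0, 0, -0.04, 0, 0, 0], [0, 0, -0.04, 0, 0, 0]]' - 25
python3 nudge.py '[[0, 0, -0.03, 0, 0, 0], [0, 0, 0, 0, 0, 0]]'
python3 - <<'E'
from h import *
from scipy.spatial.transform import Rotation as S
f=r.grab_frame("wrist");cv2.imwrite("pics/w2.png",f[:,:,::-1])
o=r.get_obs();print(S.from_euler('xyz',o['orientation'],True).inv().apply(np.array([.524,.1555,.186])-o['tcp_pos']))
print(atz("scene",(246.4,157),.164),o['joints'])
E
```

```text
t: 5.75
tcp_pos: [0.5613, -0.2437, 0.2095]
orientation: [-180.0, 0.0, 18.6]
ft_force: [2.0, -0.8, -0.7]
finger_gap: 0.0228
gripper_force: 25.0
t: 5.95
tcp_pos: [0.5638, -0.2448, 0.2434]
orientation: [179.6, -0.4, 18.6]
ft_force: [0.4, -0.2, 0.2]
finger_gap: 0.0223
gripper_force: 25.0
[ 0.09113188 -0.39125812  0.05333255]
[0.51652023 0.15034387 0.164     ] [-2.45427334e+01  2.13313635e+01  8.37009246e+01 -7.30134265e-03
  7.46738287e+01  4.68168493e+01]
```

View pics/w2.png

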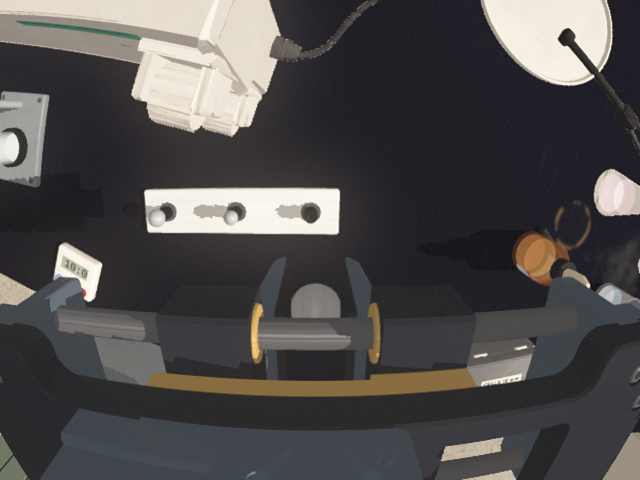

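The ball is held at (316,300). The two smaller balls are still on their pins and the large ball's pin is empty. I'll back off from the lamp while squaring the yaw.

```bash
python3 nudge.py '[[-0.02, 0, 0, 0, 0, 6.2], [-0.02, 0, 0, 0, 0, 6.2], [-0.02, 0, 0, 0, 0, 6.2], [0, -0.02, 0, 0, 0, 0], [0, -0.04, 0, 0, 0, 0]]'
python3 nudge.py '[[0, -0.04, 0, 0, 0, 0], [0, -0.04, 0, 0, 0, 0], [0, -0.04, 0, 0, 0, 0], [0, -0.04, 0, 0, 0, 0], [0, -0.04, 0, 0, 0, 0]]'
python3 nudge.py '[[0, -0.04, 0, 0, 0, 0], [0, -0.04, 0, 0, 0, 0], [0, -0.02, 0, 0, 0, 0], [0, 0, 0, 0, 0, 0], [0, 0, 0, 0, 0, 0]]'
```

```text
t: 6.5
tcp_pos: [0.5019, -0.1977, 0.2359]
orientation: [-180.0, 0.2, -0.2]
ft_force: [-0.6, 0.5, -0.1]
finger_gap: 0.0223
gripper_force: 25.0
t: 7.0
tcp_pos: [0.5018, 0.0049, 0.2361]
orientation: [180.0, 0.2, 0.0]
ft_force: [0.2, 0.4, -0.6]
finger_gap: 0.0224
gripper_force: 25.0
t: 7.5
tcp_pos: [0.5022, 0.1031, 0.2366]
orientation: [179.9, 0.2, 0.1]
ft_force: [0.4, 0.2, -0.2]
finger_gap: 0.0225
gripper_force: 25.0
```

```bash
python3 nudge.py '[[0.01, -0.025, 0, 0, 0, 0], [0.011, -0.024, 0, 0, 0, 0], [0, 0, 0.02, 0, 0, 0], [0, 0, 0.016, 0, 0, 0], [0, 0, 0, 0, 0, 0]]'
python3 - <<'E'
from h import *
t=r.grab_frame("top");s=r.grab_frame("scene")
c=lambda im,x,y:cv2.resize(im[y:y+90,x:x+90,::-1],None,fx=4.4,fy=4.4,interpolation=2)
cv2.imwrite("pics/p3.png",np.hstack([c(s,205,115),c(t,190,185)]));o=r.get_obs();print(o['tcp_pos'],o['orientation'])
for n in("scene","top"):
  print(n,proj(n,np.array(o['tcp_pos'])+[0,0,-.017]))
E
```

```text
t: 8.0
tcp_pos: [0.5223, 0.1506, 0.1991]
orientation: [179.9, 0.4, -0.0]
ft_force: [0.8, -0.5, -0.7]
finger_gap: 0.0224
gripper_force: 25.0
[0.52396663 0.15127111 0.20177563] [ 1.79973145e+02  4.76304017e-02 -4.03365297e-02]
scene [247.91203794 147.99949418]
top [234.23386406 232.69330764]
```

View pics/p3.png

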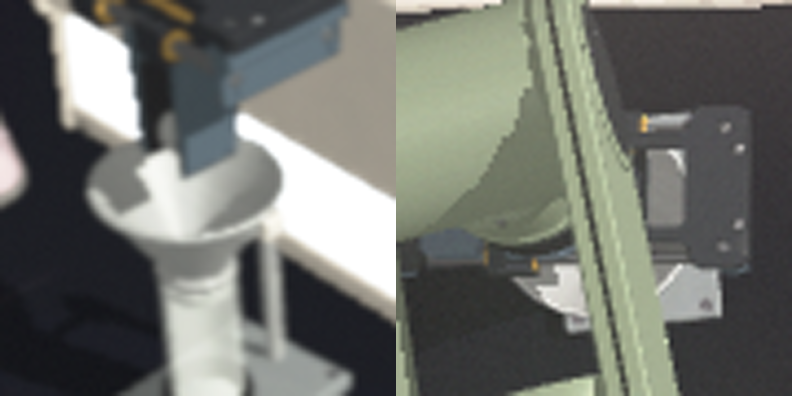

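The fingers and ball sit over the middle of the funnel mouth (tips near crop (178,155), rim centre (185,190)). I'll lower 15 mm, release and retreat upward.

```bash
python3 nudge.py '[[0, 0, 0.008, 0, 0, 0], [0, 0, 0.007, 0, 0, 0], [0, 0, 0, 0, 0, 0], [0, 0, 0, 0, 0, 0], [0, 0, 0, 0, 0, 0]]'
python3 nudge.py '[[0, 0, 0, 0, 0, 0], [0, 0, 0, 0, 0, 0], [0, 0, 0, 0, 0, 0], [0, 0, 0, 0, 0, 0], [0, 0, 0, 0, 0, 0]]' 0.06
python3 nudge.py '[[0, 0, -0.03, 0, 0, 0], [0, 0, -0.04, 0, 0, 0], [-0.03, 0, -0.03, 0, 0, 0], [-0.04, 0, 0, 0, 0, 0], [-0.04, 0, 0, 0, 0, 0]]'
python3 nudge.py '[[-0.02, -0.03, 0, 0, 0, 0], [0, -0.04, 0, 0, 0, 0], [0, -0.04, 0, 0, 0, 0], [0, -0.04, 0, 0, 0, 0], [0, -0.02, 0, 0, 0, 0]]'
python3 nudge.py '[[0, 0, 0, 0, 0, 0], [0, 0, 0, 0, 0, 0], [0, 0, 0, 0, 0, 0], [0, 0, 0, 0, 0, 0], [0, 0, 0, 0, 0, 0]]'
python3 - <<'E'
from h import *
s=r.grab_frame("scene")[:,:,::-1];t=r.grab_frame("top")[:,:,::-1]
a=cv2.resize(s[135:235,215:315],None,fx=4,fy=4,interpolation=2);b=cv2.resize(t[185:285,190:290],None,fx=4,fy=4,interpolation=2)
cc=cv2.resize(s[225:300,280:430],(400,200));d=cv2.resize(t[195:270,310:460],(400,200))
cv2.imwrite("pics/p4.png",np.vstack([np.hstack([a,b]),np.hstack([cc,d])]))
print(proj("scene",np.array([.521,.152,.028])))
E
```

```text
t: 8.6
tcp_pos: [0.5241, 0.1525, 0.1872]
orientation: [-180.0, -0.0, 0.0]
ft_force: [-0.5, -0.3, -0.1]
finger_gap: 0.0225
gripper_force: 25.0
t: 9.1
tcp_pos: [0.524, 0.1525, 0.187]
orientation: [-180.0, -0.0, 0.0]
ft_force: [0.3, 0.3, 0.3]
finger_gap: 0.0588
gripper_force: 0.0
t: 9.6
tcp_pos: [0.4133, 0.1524, 0.2878]
orientation: [-179.9, -0.1, 0.0]
ft_force: [-0.2, 0.4, 0.0]
finger_gap: 0.06
gripper_force: 0.0
t: 10.1
tcp_pos: [0.3935, 0.3251, 0.2869]
orientation: [-179.9, -0.0, 0.2]
ft_force: [-0.5, -0.3, 0.1]
finger_gap: 0.0601
gripper_force: 0.0
t: 10.6
tcp_pos: [0.3939, 0.3215, 0.2872]
orientation: [-180.0, -0.0, -0.0]
ft_force: [0.8, 0.6, -0.6]
finger_gap: 0.0598
gripper_force: 0.0
[251.68883304 201.69694445]
```

View pics/p4.png

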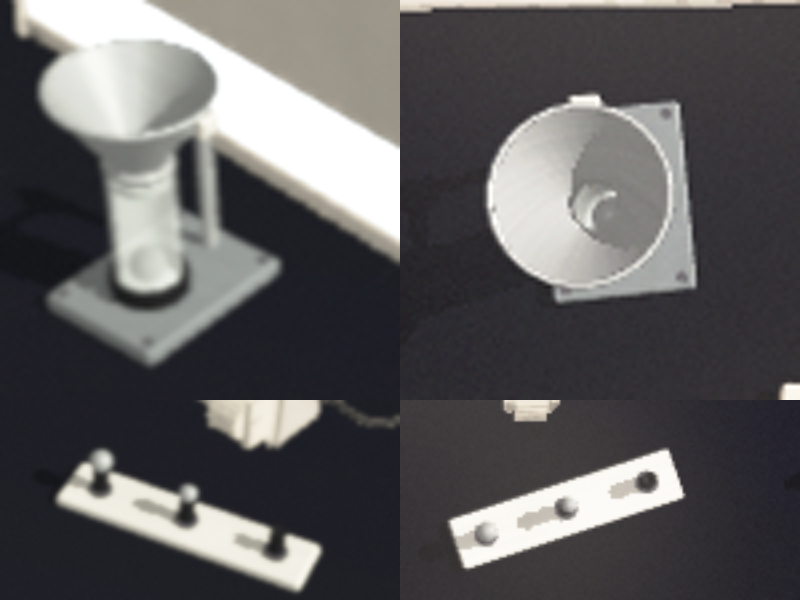

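The ball lies at the bottom of the clear tube (scene crop (148,265)), also visible through the funnel from above. The two smaller balls are still on their pins.

```bash
python3 -c "
from workcell import r
print(r.finish_job())"
```

```text
the job is handed in; nothing more can be done
None
```

The largest ball is at the bottom of the clear tube, the two smaller balls are still on their pins, and the job was handed in at about 10.7 s with the robot clear of everything.

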